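# Line up capacitors by height in the holder strip

## Task

Kit the capacitors for the next power board: stand the four blue capacitors upright in the cups of the holder strip, one in each, in order of height, the tallest in the cup next to the post and the shortest in the cup farthest from it. Set each one down on the strip inside its ring without dropping it or tipping any over, and leave the solder spool where it is.

Things in the scene. Friction and masses are not known exactly. Their poses are not given: they have to be found in the camera images.
- cap_50: screw-terminal capacitor standing upright: blue can, 36 mm diameter, 50 mm tall to its flat black top, plus two 5 mm high steel terminal stubs on it; about 65 g, rigid. All four cans have the same look and differ in height alone (50, 65, 80, 95 mm). Origin: centre of its underside, z up along its axis.
- cap_65: screw-terminal capacitor standing upright: blue can, 36 mm diameter, 65 mm tall to its flat black top, plus two 5 mm high steel terminal stubs on it; about 84 g, rigid. All four cans have the same look and differ in height alone (50, 65, 80, 95 mm). Origin: centre of its underside, z up along its axis.
- cap_80: screw-terminal capacitor standing upright: blue can, 36 mm diameter, 80 mm tall to its flat black top, plus two 5 mm high steel terminal stubs on it; about 104 g, rigid. All four cans have the same look and differ in height alone (50, 65, 80, 95 mm). Origin: centre of its underside, z up along its axis.
- cap_95: screw-terminal capacitor standing upright: blue can, 36 mm diameter, 95 mm tall to its flat black top, plus two 5 mm high steel terminal stubs on it; about 124 g, rigid. All four cans have the same look and differ in height alone (50, 65, 80, 95 mm). Origin: centre of its underside, z up along its axis.
- cup_a: one of four identical black ring cups (62 mm outside, 52 mm inside, rim 5 mm high) fixed 75 mm apart in a straight row on a fixed aluminium strip (76 x 410 mm, 8 mm thick) whose place and direction vary; its name says nothing of its place in the row. A can stands inside the ring on the strip. Origin: ring centre on the strip's top face (8 mm above the table), z up, y axis along the row.
- cup_b: one of four identical black ring cups (62 mm outside, 52 mm inside, rim 5 mm high) fixed 75 mm apart in a straight row on a fixed aluminium strip (76 x 410 mm, 8 mm thick) whose place and direction vary; its name says nothing of its place in the row. A can stands inside the ring on the strip. Origin: ring centre on the strip's top face (8 mm above the table), z up, y axis along the row.
- cup_c: one of four identical black ring cups (62 mm outside, 52 mm inside, rim 5 mm high) fixed 75 mm apart in a straight row on a fixed aluminium strip (76 x 410 mm, 8 mm thick) whose place and direction vary; its name says nothing of its place in the row. A can stands inside the ring on the strip. Origin: ring centre on the strip's top face (8 mm above the table), z up, y axis along the row.
- cup_d: one of four identical black ring cups (62 mm outside, 52 mm inside, rim 5 mm high) fixed 75 mm apart in a straight row on a fixed aluminium strip (76 x 410 mm, 8 mm thick) whose place and direction vary; its name says nothing of its place in the row. A can stands inside the ring on the strip. Origin: ring centre on the strip's top face (8 mm above the table), z up, y axis along the row.
- post: dark steel post, 20 mm diameter (30 mm at its foot), 55 mm high, fixed on the strip's centre line at one end of the row, 65 mm from the centre of the nearest cup; it can be at either end (the other end has only a flat 6 mm disc). Origin: centre of its foot on the strip's top face.
- spool: bystander: spool of solder, two white flanges 56 mm in diameter, lying flat on the table, 42 mm high, 300 g. Origin: centre of its underside.

How it is judged:
At the end, for the whole second after the job is handed in: Each capacitor stands upright (within 0.08 rad) inside its own ring, on the strip (underside within 3 mm of its face) and within 11 mm of the cup's centre; counted from the post the order is 95, 80, 65, 50 mm; all at rest (((horizontal distance between cap_95 and cup_a below 0.011 m and horizontal distance between post and cup_a between 0.035 and 0.095 m) or (horizontal distance between cap_95 and cup_b below 0.011 m and horizontal distance between post and cup_b between 0.035 and 0.095 m) or (horizontal distance between cap_95 and cup_c below 0.011 m and horizontal distance between post and cup_c between 0.035 and 0.095 m) or (horizontal distance between cap_95 and cup_d below 0.011 m and horizontal distance between post and cup_d between 0.035 and 0.095 m)) and height (world z) of cap_95 between 0.005 and 0.011 m and angle between each of cap_95, cap_80, cap_65, cap_50's own z axis and vertical below 0.08 rad and linear speed of each of cap_95, cap_80, cap_65, cap_50 below 0.02 m/s and ((horizontal distance between cap_80 and cup_a below 0.011 m and horizontal distance between post and cup_a between 0.11 and 0.17 m) or (horizontal distance between cap_80 and cup_b below 0.011 m and horizontal distance between post and cup_b between 0.11 and 0.17 m) or (horizontal distance between cap_80 and cup_c below 0.011 m and horizontal distance between post and cup_c between 0.11 and 0.17 m) or (horizontal distance between cap_80 and cup_d below 0.011 m and horizontal distance between post and cup_d between 0.11 and 0.17 m)) and height (world z) of cap_80 between 0.005 and 0.011 m and ((horizontal distance between cap_65 and cup_a below 0.011 m and horizontal distance between post and cup_a between 0.185 and 0.245 m) or (horizontal distance between cap_65 and cup_b below 0.011 m and horizontal distance between post and cup_b between 0.185 and 0.245 m) or (horizontal distance between cap_65 and cup_c below 0.011 m and horizontal distance between post and cup_c between 0.185 and 0.245 m) or (horizontal distance between cap_65 and cup_d below 0.011 m and horizontal distance between post and cup_d between 0.185 and 0.245 m)) and height (world z) of cap_65 between 0.005 and 0.011 m and ((horizontal distance between cap_50 and cup_a below 0.011 m and horizontal distance between post and cup_a between 0.26 and 0.32 m) or (horizontal distance between cap_50 and cup_b below 0.011 m and horizontal distance between post and cup_b between 0.26 and 0.32 m) or (horizontal distance between cap_50 and cup_c below 0.011 m and horizontal distance between post and cup_c between 0.26 and 0.32 m) or (horizontal distance between cap_50 and cup_d below 0.011 m and horizontal distance between post and cup_d between 0.26 and 0.32 m)) and height (world z) of cap_50 between 0.005 and 0.011 m); the robot touches nothing.
It fails at once if a capacitor is tipped over (more than 0.7 rad) (angle between any of cap_50, cap_65, cap_80, cap_95's own z axis and vertical above 0.7 rad).
It fails at once if a capacitor is dropped (moves faster than 0.7 m/s while the fingers do not touch it, a fall of about 25 mm) ((contact force between the fingers and cap_50 below 0.01 N and linear speed of cap_50 above 0.7 m/s) or (contact force between the fingers and cap_65 below 0.01 N and linear speed of cap_65 above 0.7 m/s) or (contact force between the fingers and cap_80 below 0.01 N and linear speed of cap_80 above 0.7 m/s) or (contact force between the fingers and cap_95 below 0.01 N and linear speed of cap_95 above 0.7 m/s)).
It fails at once if the solder spool is moved more than 25 mm (distance of spool from where it was at the start of the episode above 0.025 m).
It also fails if it takes over 99 s, if anything falls off the work surface, if the arm or the gripper's body presses on something with over 40 N, if the wrist force passes 120 N, or if a joint passes its speed limit or range.

## Robot

A 7-joint arm with a two-finger parallel gripper is mounted at the origin on the work surface. World frame = base frame: x ahead of the robot, y to its left, z up, the work surface at z = 0. Lengths are in m, angles in rad, forces in N, time in s.
With the tool pointing down it reaches from about 0.425 to 0.925 m from the base axis. Payload 6.8 kg.
Tool frame: the origin (TCP) lies on the centre line of the jaws, within the pads' length; the fingertips stand 8 mm ahead of it and the grasp point (between the pads) lies 11 mm behind it (bot.tips_ahead is the distance from the TCP to the fingertips, in m); z points along the fingers, y is the line along which they close (so a half turn about z gives the same grasp; the last joint's range is limited). The gripper opens to 85 mm and grips with 20 to 120 N. Pads are 22 mm wide; open, the fingers measure 114 mm over their backs; the gripper's body (76 mm by 85 mm) begins 54 mm behind the grasp point. The pads swing forward as they close: fully open they stand 13 mm farther back than shut.
Start: joints at [1.142, 0.477, 0.022, 1.555, -0.011, 1.109, -0.083], TCP at [0.213, -0.641, 0.239] pointing down, gripper open.
Joint ranges: [-2.96, 2.96], [-0.34, 2.1], [-1.41, 1.46], [0.24, 2.44], [-1.37, 4.51], [0.17, 1.92], [-2.96, 2.96]. Speed limits (rad/s): [2.39, 2.39, 3.14, 3.14, 3.14, 3.14, 3.14].

## Interface

Orientations are given as a unit quaternion [w, x, y, z].
In Python, from station import bot gives the robot as it stands.
- The arm moves only by the tool send_rows, never from a script. Its argument "deltas" is text: rows parted by semicolons, each of 4 numbers parted by spaces: the shift along the tool's x, y, z in m, then the turn about the tool's z in degrees. In form: x y z spin; .... A call has 1 to 5 rows; each row is the pose to reach, as a shift and turn from the pose commanded when the call began, along the tool's axes at that moment; what a row does not reach only later rows make up. A row lasts 1/10 s, in which the tool goes at most 50 mm and 8.59 degrees, less where a joint would pass 70% of its speed; a pose out of reach is approached as far as the arm can. A call with a gripper value outside its range is refused whole. "claw" is the opening, from 0 (shut) to 1 (fully open), set as the call begins (left out, the last holds). The fingers move at their own pace and stop on an object; "force" is the grip in N (left out, the last holds). Time passes only in rows, so rows that repeat a pose let the fingers close. It gives the time, the measured TCP pose, the force, the opening and the grip force at its end, in the units of the state.
- bot.get_obs(): the state, without advancing time (a new reading comes with each control period).
- bot.read_camera(name): name is "side" or "top"; returns a dict with "img" (400x640x3 uint8, red, green, blue), "depth" (400x640 float32, m along the optical axis (not along the pixel's ray), 0 where there is no reading), "fx", "fy", "cx", "cy" (pixels), "dist_coeffs" ([k1, k2, p1, p2, k3] as OpenCV has them; the pictures are not rectified), "camera_from_world" (4x4, takes a point from world to camera coordinates). Camera axes: x right, y up, looking along -z (the intrinsics and any distortion apply to the point x, -y, -z); pixel columns grow to the right and rows downward; lengths in m; the calibration is good to about 2 mm. A picture is of the moment at which its call begins.
- bot.hand_in(): hands the job in; it is judged then, once.
Trained networks look in a picture, given as the dict that the camera call returned (one of the last four; its "shot" number tells which), for a name from the list of things; names that differ only in an ending like _2 or _b are one class to them, and where a whole thing is asked for, a point or a joint stands for the part that bears it (a point fixed in the world has none). Each returns a list of dicts, best first, with "confidence" (0 to 1); they miss things now and then, are a little off and sometimes report something else, mostly with a low value. They report only what shows in the picture. A call takes as long as a camera call.
- bot.masks_of(picture, query): "mask" (400x640 bool, what is visible of it).
- bot.landmark_of(picture, query): "xyz" ([x, y, z] in m, in world coordinates, good to about 4 mm: a listed point, or the origin of a listed thing).
The state is a dict: "t": time; "q": joint angles; "joint_vel": joint speeds; "joint_torque": joint torques, N m; "eef_pos": TCP position; "tool_rot": TCP orientation; "contact_force": force on the tool from outside, world axes, zero at the start; "torque": the same for the moment, N m; "gripper_width": opening from 0.0 (shut) to 1.0 (fully open); "grasp_force": force on a finger pad.
Only numpy, scipy, OpenCV 4.12 (cv2) and the standard library are available. Lean on these libraries where they do the work, as an engineer would, in place of code of your own. Each camera call takes 0.05 s, during which the arm holds its last target. There are 200 camera calls.

## Working session

There is one attempt and no reset: what is moved stays moved. The work goes in short steps, Python scripts to look and compute and a tool call to move; the robot and the scene stay as the last step left them, time stands still between calls to the robot, and variables do not carry over. Pictures are saved under pics/ and viewed, at most 14 in all, crops included, and the job is handed in when it is done.

Besides the shell and the picture viewer there is one more tool, called by a JSON object that holds its "name" and its "arguments". send_rows: Moves the arm, as the interface text tells. Its arguments: {"type":"object","properties":{"deltas":{"type":"string"},"claw":{"type":"number"},"force":{"type":"number"}},"required":["deltas"]}

```bash
mkdir -p pics; cat > h.py <<'E'
import numpy as np, cv2
from station import bot
def shot(n,f=None):
    p=bot.read_camera(n)
    if f: cv2.imwrite('pics/'+f,p['img'][:,:,::-1])
    return p
def cloud(p):
    d=p['depth'];h,w=d.shape
    uv=np.stack(np.meshgrid(np.arange(w),np.arange(h)),-1).reshape(-1,1,2).astype(np.float64)
    K=np.array([[p['fx'],0,p['cx']],[0,p['fy'],p['cy']],[0,0,1]])
    n=cv2.undistortPoints(uv,K,np.array(p['dist_coeffs'],float)).reshape(h,w,2)
    P=np.stack([n[...,0]*d,-n[...,1]*d,-d,np.ones_like(d)],-1)
    X=P@np.linalg.inv(np.array(p['camera_from_world'])).T
    X=X[...,:3];X[d<=0]=np.nan
    return X
E
python3 - <<'E'
from h import *
np.set_printoptions(precision=4,suppress=True)
for n in ('top','side'):
    p=shot(n,n+'1.png')
    for q in ('cap_50','cap_65','cap_80','cap_95','cup_a','post','spool'):
        for r in bot.landmark_of(p,q): print(n,q,np.round(r['xyz'],3),round(r['confidence'],2))
print(bot.get_obs())
E
```

```text
top cap_50 [0.466 0.26  0.002] 0.94
top cap_50 [ 0.44  0.07 -0.  ] 0.8
top cap_50 [ 0.448 -0.093  0.   ] 0.62
top cap_50 [ 0.446 -0.237 -0.003] 0.56
top cap_50 [ 0.607 -0.371 -0.004] 0.27
top cap_65 [0.466 0.26  0.002] 0.94
top cap_65 [ 0.44  0.07 -0.  ] 0.8
top cap_65 [ 0.448 -0.093  0.   ] 0.62
top cap_65 [ 0.446 -0.237 -0.003] 0.56
top cap_65 [ 0.607 -0.371 -0.004] 0.27
top cap_80 [0.466 0.26  0.002] 0.94
top cap_80 [ 0.44  0.07 -0.  ] 0.8
top cap_80 [ 0.448 -0.093  0.   ] 0.62
top cap_80 [ 0.446 -0.237 -0.003] 0.56
top cap_80 [ 0.607 -0.371 -0.004] 0.27
top cap_95 [0.466 0.26  0.002] 0.94
top cap_95 [ 0.44  0.07 -0.  ] 0.8
top cap_95 [ 0.448 -0.093  0.   ] 0.62
top cap_95 [ 0.446 -0.237 -0.003] 0.56
top cap_95 [ 0.607 -0.371 -0.004] 0.27
top cup_a [ 0.643 -0.012  0.008] 0.57
top cup_a [0.64  0.059 0.006] 0.55
top cup_a [ 0.641 -0.092  0.012] 0.55
top post [0.634 0.128 0.013] 0.74
side cap_50 [0.464 0.256 0.002] 0.92
side cap_50 [ 0.449 -0.095  0.002] 0.87
side cap_50 [ 0.451 -0.239 -0.001] 0.75
side cap_50 [0.439 0.072 0.001] 0.6
side cap_65 [0.464 0.256 0.002] 0.92
side cap_65 [
[... 466 characters left out ...]
 -0.089  0.006] 0.56
side cup_a [0.639 0.057 0.014] 0.49
side cup_a [ 0.649 -0.163  0.01 ] 0.43
side post [0.64  0.126 0.009] 0.79
side spool [ 0.6   -0.37  -0.007] 0.77
{'t': 0.8, 'q': array([ 1.1419,  0.4769,  0.0224,  1.5554, -0.0115,  1.1093, -0.0831]), 'joint_vel': array([ 0.0007,  0.0012, -0.0001, -0.0007,  0.0023,  0.0023,  0.0001]), 'joint_torque': array([  0.0008, -59.6249,   1.6062, -28.153 ,   0.0124,   0.0015,
         0.    ]), 'eef_pos': array([ 0.2129, -0.6406,  0.2394]), 'tool_rot': array([0.    , 0.9872, 0.1597, 0.    ]), 'contact_force': array([ 1.0634,  0.5195, -0.0951]), 'torque': array([-0.0058, -0.0517,  0.0133]), 'grasp_force': 0.0, 'gripper_width': 0.9992816146827627}
```

```bash
python3 - <<'E'
from h import *
np.set_printoptions(precision=4,suppress=True)
for n in ('top','side'):
    p=shot(n);X=cloud(p)
    for c in ([.465,.258],[.44,.071],[.449,-.094],[.449,-.238],[.603,-.37],[.637,.127]):
        m=(np.hypot(X[...,0]-c[0],X[...,1]-c[1])<.04)&(X[...,2]>.02)
        Q=X[m]; z=Q[:,2]; 
        if len(Q)<20: print(n,c,len(Q));continue
        h=np.median(z[z>np.percentile(z,97)-.012]); T=Q[abs(z-h)<.004]
        print(n,c,len(T),h,(T.min(0)+T.max(0))/2,T.mean(0),np.ptp(T,0))
    rg=[]
    for r in bot.masks_of(p,'cup_a'):
        Q=X[r['mask']]; Q=Q[Q[:,2]<.03]; print('cup',round(r['confidence'],2),len(Q),(np.nanpercentile(Q,2,0)+np.nanpercentile(Q,98,0))/2,np.nanmean(Q,0))
E
```

```text
top [0.465, 0.258] 233 0.08037161724098985 [0.4651 0.2565 0.0803] [0.4647 0.2558 0.0802] [0.0326 0.0334 0.0078]
top [0.44, 0.071] 237 0.05039224400304754 [0.4402 0.0709 0.0504] [0.4399 0.0703 0.0502] [0.0349 0.0354 0.0078]
top [0.449, -0.094] 233 0.06529310663701016 [ 0.4471 -0.0977  0.0653] [ 0.4472 -0.0976  0.0653] [0.0346 0.0331 0.0079]
top [0.449, -0.238] 242 0.09516061571057743 [ 0.4494 -0.2398  0.0951] [ 0.4499 -0.2398  0.095 ] [0.0336 0.0332 0.008 ]
top [0.603, -0.37] 563 0.04189919346432919 [ 0.6029 -0.3693  0.042 ] [ 0.6026 -0.3693  0.042 ] [0.0567 0.0548 0.0077]
top [0.637, 0.127] 75 0.0629390626832172 [0.6366 0.1252 0.063 ] [0.6361 0.1254 0.0633] [0.0191 0.0182 0.0076]
cup 0.74 101 [0.6423 0.0553 0.0115] [0.6532 0.0522 0.0119]
cup 0.63 116 [ 0.647  -0.1581  0.0133] [ 0.6522 -0.1506  0.0127]
cup 0.53 112 [ 0.6386 -0.0144  0.013 ] [ 0.6342 -0.0089  0.0129]
cup 0.47 53 [ 0.6448 -0.0651  0.0126] [ 0.6443 -0.064   0.0127]
side [0.465, 0.258] 204 0.08018641234868384 [0.4654 0.258  0.0803] [0.4653 0.2591 0.0801] [0.0344 0.0339 0.0078]
side [0.44, 0.071] 157 0.05067755003918906 [0.4423 0.0719 0.0507] [0.4411 0.0725 0.0508] [0.0338 0.0343 0.0077]
side [0.449, -0.094] 129 0.06588631325643413 [ 0.4488 -0.0976  0.0659] [ 0.4485 -0.0966  0.066 ] [0.034  0.0332 0.0079]
side [0.449, -0.238] 104 0.09564109638464652 [ 0.4513 -0.2398  0.0956] [ 0.4516 -0.2381  0.0955] [0.0344 0.0351 0.0077]
side [0.603, -0.37] 220 0.04108642324095463 [ 0.6032 -0.3698  0.0413] [ 0.6041 -0.3676  0.0412] [0.0545 0.0589 0.0074]
side [0.637, 0.127] 58 0.06256141899404255 [0.6385 0.127  0.0626] [0.6376 0.128  0.0628] [0.0208 0.0195 0.0077]
cup 0.6 92 [ 0.6426 -0.0124  0.0134] [ 0.6446 -0.0077  0.0132]
cup 0.55 170 [0.6394 0.0617 0.0135] [0.6398 0.0619 0.0134]
cup 0.5 133 [ 0.6491 -0.1635  0.0117] [ 0.6521 -0.164   0.0121]
cup 0.2 84 [0.4639 0.2654 0.0155] [0.4594 0.269  0.0169]
```

View pics/top1.png

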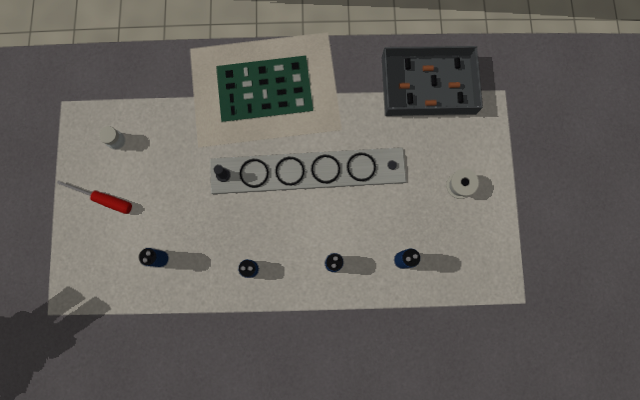

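View pics/side1.png

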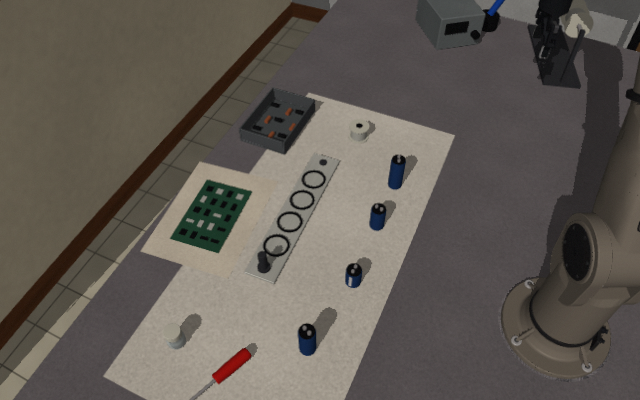

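{"name": "send_rows", "arguments": {"deltas": "0.035 -0.031 0 -8; 0.07 -0.061 0 -16; 0.105 -0.092 0 -24; 0.14 -0.122 0 -32; 0.175 -0.153 0 -40", "claw": 1, "force": 50}}

```text
t: 1.5
eef_pos: [0.3314, -0.4387, 0.2396]
tool_rot: [0.0, 0.872, 0.49, -0.0]
contact_force: [0.4, -0.9, -0.7]
gripper_width: 0.999
grasp_force: 0.0
```

```bash
cat >> h.py <<'E'
from scipy.spatial.transform import Rotation as Ro
def go(x,y,z,yaw=90):
    """shift/spin in tool axes from now to world target, tool x at yaw deg"""
    o=bot.get_obs();w,a,b,c=o['tool_rot'];R=Ro.from_quat([a,b,c,w]).as_matrix()
    d=R.T@(np.array([x,y,z])-o['eef_pos']); cur=np.degrees(np.arctan2(R[1,0],R[0,0]))
    print('pos',np.round(o['eef_pos'],4),'yaw %.2f'%cur,'delta',np.round(d,4),'spin %.2f'%(-(yaw-cur)),'F',np.round(o['contact_force'],1),'t',o['t'])
E
python3 - <<'E'
from h import *
np.set_printoptions(precision=4,suppress=True)
go(.45,-.24,.16)
for n in ('top','side'):
    p=shot(n);C=np.array(p['camera_from_world'])
    K=np.array([[p['fx'],0,p['cx']],[0,p['fy'],p['cy']],[0,0,1]])
    # bird's-eye of plane z=.012: 1px = 0.5 mm, x .56-.72 , y .16..-.22
    xs=np.arange(.72,.56,-.0005);ys=np.arange(.16,-.24,-.0005)
    gy,gx=np.meshgrid(ys,xs);P=np.stack([gx,gy,0*gx+.012,0*gx+1],-1)@C.T
    uv,_=cv2.projectPoints((P[...,:3]*[1,-1,-1]).reshape(-1,1,3),np.zeros(3),np.zeros(3),K,np.array(p['dist_coeffs'],float))
    uv=uv.reshape(*gx.shape,2).astype(np.float32)
    B=cv2.remap(p['img'],uv[...,0],uv[...,1],cv2.INTER_LINEAR)
    cv2.imwrite('pics/bev_%s.png'%n,B[:,:,::-1])
    g=255-cv2.cvtColor(B,cv2.COLOR_RGB2GRAY).astype(np.float32)
    T=np.zeros((140,140),np.float32);cv2.circle(T,(70,70),57,1,10)
    r=cv2.matchTemplate(g,T,cv2.TM_CCOEFF_NORMED)
    for i in range(4):
        _,v,_,(u,w)=cv2.minMaxLoc(r);print(n,round(v,2),xs[w+70],ys[u+70]);cv2.circle(r,(u,w),60,-1,-1)
E
```

```text
pos [ 0.3314 -0.4387  0.2396] yaw 58.70 delta [ 0.2314 -0.002   0.0795] spin -31.30 F [ 0.4 -0.9 -0.7] t 1.5
top 0.89 0.6455000000000082 -0.16400000000000028
top 0.89 0.6430000000000085 -0.08900000000000022
top 0.88 0.6405000000000087 -0.014000000000000151
top 0.84 0.638000000000009 0.060499999999999915
side 0.86 0.6415000000000086 -0.01350000000000015
side 0.86 0.6440000000000083 -0.08800000000000022
side 0.84 0.647000000000008 -0.16300000000000028
side 0.77 0.6390000000000089 0.061499999999999916
```

{"name": "send_rows", "arguments": {"deltas": "0.046 0 0.015 -7; 0.092 -0.001 0.03 -14; 0.139 -0.001 0.045 -21; 0.185 -0.002 0.06 -28; 0.231 -0.002 0.08 -31.3"}}

```text
t: 2.1
eef_pos: [0.4511, -0.2418, 0.1596]
tool_rot: [0.001, 0.708, 0.706, 0.0]
contact_force: [1.3, 0.2, -0.1]
gripper_width: 0.999
grasp_force: 0.0
```

{"name": "send_rows", "arguments": {"deltas": "0 0 0 0"}}

```text
t: 2.2
eef_pos: [0.4523, -0.2359, 0.1577]
tool_rot: [-0.002, 0.705, 0.709, 0.001]
contact_force: [-0.1, 0.0, 0.5]
gripper_width: 1.0
grasp_force: 0.0
```

```bash
python3 - <<'E'
from h import *
go(.45,-.24,.061)
p=shot('side','s2.png'); cv2.imwrite('pics/s2c.png',cv2.resize(p['img'][80:280,280:600,::-1],None,fx=2,fy=2))
E
```

```text
pos [ 0.4523 -0.2359  0.1577] yaw 90.28 delta [-0.0045 -0.0023  0.0967] spin 0.28 F [-0.1  0.   0.5] t 2.2
```

View pics/s2c.png

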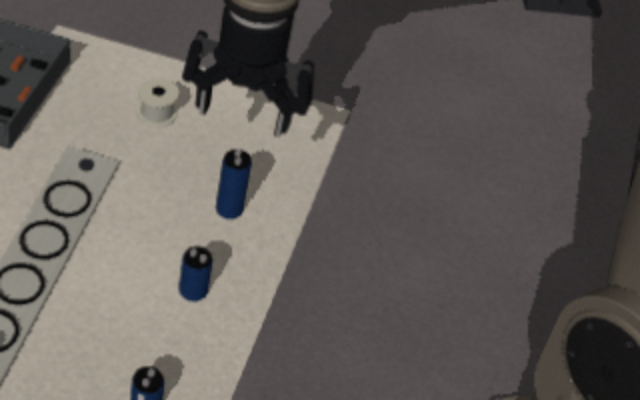

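{"name": "send_rows", "arguments": {"deltas": "0 0 0.02 0; 0 0 0.045 0; 0 0 0.07 0; 0 0 0.098 0; 0 0 0.098 0"}}

```text
t: 2.75
eef_pos: [0.4473, -0.2435, 0.0589]
tool_rot: [-0.002, 0.71, 0.704, -0.001]
contact_force: [-0.8, 0.2, -0.8]
gripper_width: 0.998
grasp_force: 0.0
```

{"name": "send_rows", "arguments": {"deltas": "0 0 0 0; 0 0 0 0; 0 0 0 0; 0 0 0 0; 0 0 0 0", "claw": 0.25, "force": 40}}

```text
t: 3.25
eef_pos: [0.4509, -0.2432, 0.0628]
tool_rot: [0.001, 0.709, 0.705, 0.0]
contact_force: [-1.0, -0.3, 5.5]
gripper_width: 0.411
grasp_force: 39.5
```

{"name": "send_rows", "arguments": {"deltas": "0 0 -0.015 0; 0 0 -0.045 0; 0 0 -0.08 0; 0 0 -0.105 0; 0 0 -0.12 0"}}

```text
t: 3.75
eef_pos: [0.451, -0.2429, 0.1843]
tool_rot: [0.002, 0.709, 0.705, 0.001]
contact_force: [-0.2, 0.5, -1.1]
gripper_width: 0.409
grasp_force: 40.1
```

{"name": "send_rows", "arguments": {"deltas": "0.015 0.009 0 0; 0.045 0.028 0 0; 0.08 0.05 0 0; 0.115 0.072 0 0; 0.15 0.094 0 0"}}

```text
t: 4.25
eef_pos: [0.5456, -0.0919, 0.1822]
tool_rot: [0.001, 0.709, 0.705, 0.0]
contact_force: [-0.2, 0.5, -0.7]
gripper_width: 0.408
grasp_force: 40.1
```

{"name": "send_rows", "arguments": {"deltas": "0.035 0.022 0 0; 0.07 0.044 0 0; 0.105 0.066 0 0; 0.135 0.085 0 0; 0.15 0.094 0 0"}}

```text
t: 4.75
eef_pos: [0.6407, 0.0604, 0.1821]
tool_rot: [-0.0, 0.708, 0.706, 0.001]
contact_force: [0.1, 0.2, -1.8]
gripper_width: 0.414
grasp_force: 40.1
```

{"name": "send_rows", "arguments": {"deltas": "0 0 0 0; 0 0 0 0; 0 0 0 0"}}

```text
t: 5.05
eef_pos: [0.6391, 0.0537, 0.1813]
tool_rot: [0.0, 0.71, 0.704, -0.001]
contact_force: [0.4, -1.2, -1.0]
gripper_width: 0.414
grasp_force: 40.1
```

```bash
cat >> h.py <<'E'
def held(hz,c):
    """find can top near c, expected top z about hz, both cams"""
    for n in ('top','side'):
        p=shot(n);X=cloud(p);g=p['img'].astype(int)
        blue=(g[...,2]>g[...,0]+25)&(np.hypot(X[...,0]-c[0],X[...,1]-c[1])<.05)&(X[...,2]>.02)
        Q=X[blue]
        if len(Q)>20: print(n,len(Q),'min',np.round(np.percentile(Q,3,0),4),'max',np.round(np.percentile(Q,97,0),4))
E
python3 - <<'E'
from h import *
go(.6385,.061,.069)
held(.2,(.6385,.061))
go(.6385,.061,.069)
p=shot('side'); cv2.imwrite('pics/s3c.png',cv2.resize(p['img'][120:320,160:480,::-1],None,fx=2,fy=2))
E
```

```text
pos [0.6391 0.0537 0.1813] yaw 89.53 delta [ 0.0075 -0.0006  0.1123] spin -0.47 F [ 0.4 -1.2 -1. ] t 5.05
side 393 min [0.6229 0.0566 0.1229] max [0.6489 0.0741 0.2108]
pos [0.6393 0.0541 0.1814] yaw 89.53 delta [ 0.007  -0.0008  0.1124] spin -0.47 F [-0.1  0.5  0.2] t 5.15
```

View pics/s3c.png

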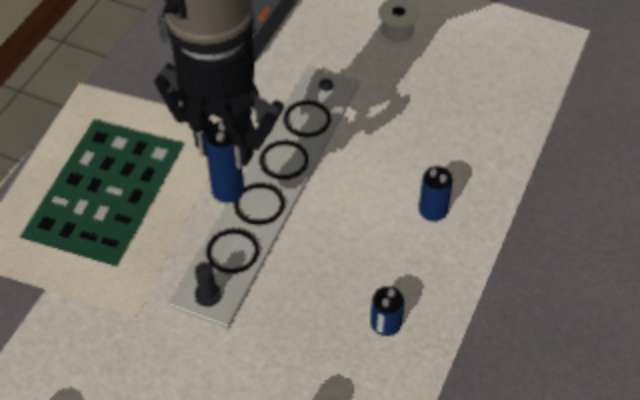

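{"name": "send_rows", "arguments": {"deltas": "0.005 0 0.02 0.5; 0.005 0 0.05 0.5; 0.005 0 0.08 0.5; 0.005 0 0.1 0.5; 0.005 0 0.105 0.5"}}

```text
t: 5.7
eef_pos: [0.6378, 0.0601, 0.0739]
tool_rot: [-0.001, 0.712, 0.702, -0.002]
contact_force: [-0.8, -0.2, -0.2]
gripper_width: 0.415
grasp_force: 40.1
```

{"name": "send_rows", "arguments": {"deltas": "0 0 0 0; 0 0 0 0; 0 0 0 0"}}

```text
t: 6.0
eef_pos: [0.6408, 0.0614, 0.078]
tool_rot: [0.001, 0.712, 0.702, 0.001]
contact_force: [-0.0, 1.7, -1.0]
gripper_width: 0.412
grasp_force: 40.1
```

```bash
python3 - <<'E'
from h import *
go(.6385,.061,.069)
held(.2,(.6385,.061))
go(.6385,.061,.069)
p=shot('side'); cv2.imwrite('pics/s4c.png',cv2.resize(p['img'][200:300,220:360,::-1],None,fx=4,fy=4))
E
```

```text
pos [0.6408 0.0614 0.078 ] yaw 89.16 delta [-0.0005 -0.0023  0.0089] spin -0.84 F [-0.   1.7 -1. ] t 6.0
side 309 min [0.6246 0.0628 0.0227] max [0.6513 0.0816 0.107 ]
pos [0.6405 0.0614 0.0776] yaw 89.17 delta [-0.0005 -0.002   0.0086] spin -0.83 F [ 0.2  0.3 -0.6] t 6.1
```

View pics/s4c.png

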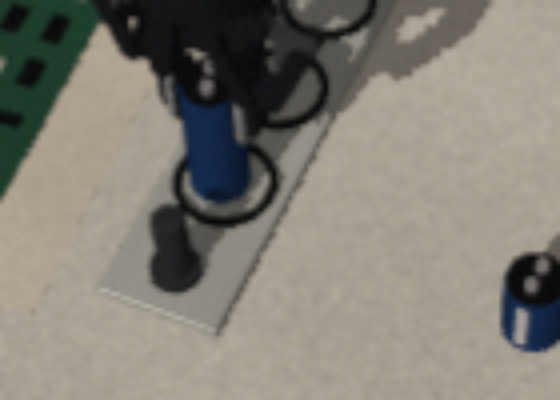

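{"name": "send_rows", "arguments": {"deltas": "-0.002 -0.001 0.003 -1; -0.002 -0.001 0.005 -1; -0.002 -0.001 0.006 -1; -0.002 -0.001 0.007 -1; -0.002 -0.001 0.007 -1"}}

```text
t: 6.65
eef_pos: [0.6387, 0.0591, 0.0709]
tool_rot: [0.0, 0.706, 0.708, -0.0]
contact_force: [-4.1, -1.4, 13.9]
gripper_width: 0.413
grasp_force: 41.4
```

{"name": "send_rows", "arguments": {"deltas": "0 0 0.001 0; 0 0 0.001 0; 0 0 0.002 0; 0 0 0.002 0; 0 0 0.002 0"}}

```text
t: 7.15
eef_pos: [0.6388, 0.0591, 0.0708]
tool_rot: [0.001, 0.706, 0.708, -0.0]
contact_force: [-9.6, -2.6, 26.9]
gripper_width: 0.409
grasp_force: 42.9
```

{"name": "send_rows", "arguments": {"deltas": "0 0 -0.002 0; 0 0 -0.002 0"}}

```text
t: 7.35
eef_pos: [0.6389, 0.0592, 0.0708]
tool_rot: [0.0, 0.706, 0.708, 0.0]
contact_force: [-4.3, -1.5, 12.4]
gripper_width: 0.409
grasp_force: 41.4
```

{"name": "send_rows", "arguments": {"deltas": "0 0 0 0; 0 0 0 0; 0 0 0 0; 0 0 0 0; 0 0 0 0", "claw": 1}}

```text
t: 7.85
eef_pos: [0.6386, 0.0594, 0.0691]
tool_rot: [-0.0, 0.706, 0.708, -0.0]
contact_force: [-0.7, 0.0, -0.2]
gripper_width: 0.998
grasp_force: 0.0
```

{"name": "send_rows", "arguments": {"deltas": "0 0 -0.015 0; 0 0 -0.04 0; 0 0 -0.07 0; 0 0 -0.1 0; 0 0 -0.115 0"}}

```text
t: 8.35
eef_pos: [0.6402, 0.0599, 0.1884]
tool_rot: [0.001, 0.706, 0.708, 0.002]
contact_force: [0.1, -0.5, -0.3]
gripper_width: 1.0
grasp_force: 0.0
```

```bash
python3 - <<'E'
from h import *
go(.465,.2572,.18)
E
```

```text
pos [0.6402 0.0599 0.1884] yaw 90.18 delta [ 0.1978 -0.1746  0.0077] spin 0.18 F [ 0.1 -0.5 -0.3] t 8.35
```

{"name": "send_rows", "arguments": {"deltas": "0.016 -0.014 0 0; 0.044 -0.039 0 0; 0.077 -0.068 0 0; 0.11 -0.097 0 0; 0.143 -0.126 0 0"}}

```text
t: 8.85
eef_pos: [0.5109, 0.2029, 0.1846]
tool_rot: [0.0, 0.706, 0.708, 0.0]
contact_force: [0.1, 0.4, 0.6]
gripper_width: 0.998
grasp_force: 0.0
```

{"name": "send_rows", "arguments": {"deltas": "0.03 -0.026 0 0; 0.048 -0.042 0.015 0; 0.055 -0.048 0.03 0; 0.055 -0.048 0.04 0; 0.055 -0.048 0.04 0"}}

```text
t: 9.35
eef_pos: [0.4636, 0.2558, 0.1431]
tool_rot: [-0.0, 0.706, 0.708, -0.001]
contact_force: [0.3, -0.8, 0.3]
gripper_width: 1.0
grasp_force: 0.0
```

{"name": "send_rows", "arguments": {"deltas": "0 0 0 0; 0 0 0 0"}}

```text
t: 9.55
eef_pos: [0.4652, 0.2562, 0.1449]
tool_rot: [0.0, 0.707, 0.708, 0.0]
contact_force: [-0.6, 0.1, 0.5]
gripper_width: 0.999
grasp_force: 0.0
```

```bash
python3 - <<'E'
from h import *
go(.465,.2572,.047)
p=shot('top','t5.png');held(.1,(.6385,.06))
go(.465,.2572,.047)
cv2.imwrite('pics/t5c.png',cv2.resize(p['img'][120:300,100:420,::-1],None,fx=2.4,fy=2.4))
E
```

```text
pos [0.4652 0.2562 0.1449] yaw 90.07 delta [ 0.0009 -0.0003  0.0979] spin 0.07 F [-0.6  0.1  0.5] t 9.55
top 165 min [0.6207 0.0434 0.0224] max [0.6335 0.0714 0.1002]
side 180 min [0.6283 0.0737 0.0225] max [0.6495 0.08   0.1003]
pos [0.4647 0.2566 0.1449] yaw 90.12 delta [0.0006 0.0002 0.0979] spin 0.12 F [-0.7 -0.7 -0.3] t 9.7
```

View pics/t5c.png

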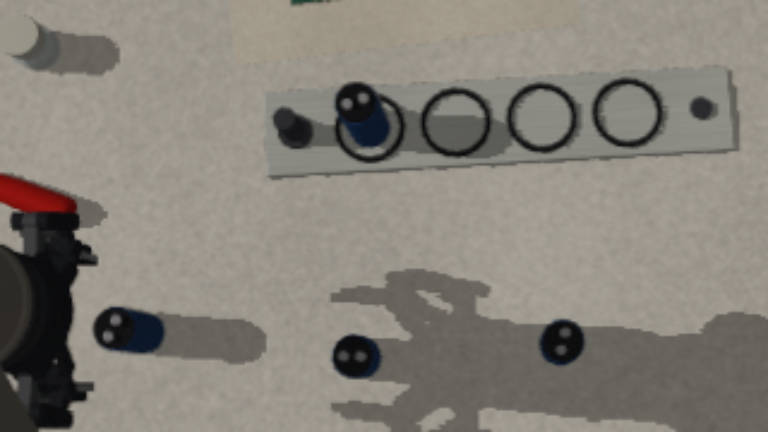

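{"name": "send_rows", "arguments": {"deltas": "0 0 0.02 0; 0 0 0.045 0; 0 0 0.07 0; 0 0 0.098 0; 0 0 0.098 0"}}

```text
t: 10.2
eef_pos: [0.4623, 0.2553, 0.0437]
tool_rot: [-0.001, 0.706, 0.708, -0.003]
contact_force: [-0.6, 0.2, 0.9]
gripper_width: 0.998
grasp_force: 0.0
```

{"name": "send_rows", "arguments": {"deltas": "0 0 0 0; 0 0 0 0; 0 0 0 0; 0 0 0 0; 0 0 0 0", "claw": 0.25}}

```text
t: 10.7
eef_pos: [0.465, 0.2574, 0.0478]
tool_rot: [0.0, 0.706, 0.708, 0.001]
contact_force: [-0.0, -1.0, 6.0]
gripper_width: 0.413
grasp_force: 39.2
```

{"name": "send_rows", "arguments": {"deltas": "0 0 -0.015 0; 0 0 -0.045 0; 0 0 -0.08 0; 0 0 -0.105 0; 0 0 -0.12 0"}}

```text
t: 11.2
eef_pos: [0.4648, 0.2575, 0.1696]
tool_rot: [0.001, 0.706, 0.708, 0.002]
contact_force: [0.6, 0.7, -0.5]
gripper_width: 0.412
grasp_force: 40.1
```

{"name": "send_rows", "arguments": {"deltas": "-0.015 0 0 0; -0.045 0 0 0; -0.09 0 0 0; -0.135 0.005 0 0; -0.18 0.015 0 0"}}

```text
t: 11.7
eef_pos: [0.4776, 0.0738, 0.165]
tool_rot: [-0.001, 0.706, 0.708, -0.002]
contact_force: [1.0, 0.6, -1.8]
gripper_width: 0.41
grasp_force: 40.1
```

{"name": "send_rows", "arguments": {"deltas": "-0.035 0.025 0 0; -0.06 0.055 0 0; -0.08 0.09 0 0; -0.09 0.125 0 0; -0.09 0.15 0 0"}}

```text
t: 12.2
eef_pos: [0.6303, -0.0174, 0.1643]
tool_rot: [-0.0, 0.708, 0.707, -0.002]
contact_force: [-0.1, -0.0, -0.4]
gripper_width: 0.413
grasp_force: 40.1
```

{"name": "send_rows", "arguments": {"deltas": "0 0.008 0 0; 0 0.01 0 0; 0 0.01 0 0; 0 0.01 0 0"}}

```text
t: 12.6
eef_pos: [0.6385, -0.0125, 0.166]
tool_rot: [-0.0, 0.706, 0.708, -0.001]
contact_force: [-0.3, -0.3, -0.9]
gripper_width: 0.412
grasp_force: 40.2
```

```bash
python3 - <<'E'
from h import *
go(.641,-.0138,.055)
held(.2,(.641,-.0138))
go(.641,-.0138,.055)
E
```

```text
pos [ 0.6385 -0.0125  0.166 ] yaw 90.22 delta [-0.0013  0.0027  0.111 ] spin 0.22 F [-0.3 -0.3 -0.9] t 12.6
side 307 min [ 0.6232 -0.0102  0.123 ] max [0.6493 0.006  0.1958]
pos [ 0.639  -0.0125  0.1665] yaw 90.22 delta [-0.0013  0.0021  0.1115] spin 0.22 F [-0.2  0.   0. ] t 12.7
```

{"name": "send_rows", "arguments": {"deltas": "-0.001 0.002 0.02 0; -0.001 0.002 0.05 0; -0.001 0.002 0.08 0; -0.001 0.002 0.1 0; -0.001 0.002 0.104 0"}}

```text
t: 13.2
eef_pos: [0.6395, -0.0138, 0.06]
tool_rot: [-0.002, 0.706, 0.708, -0.002]
contact_force: [0.1, -1.1, -0.8]
gripper_width: 0.408
grasp_force: 40.2
```

{"name": "send_rows", "arguments": {"deltas": "0 0 0 0; 0 0 0 0; 0 0 0 0"}}

```text
t: 13.5
eef_pos: [0.643, -0.0135, 0.064]
tool_rot: [0.001, 0.706, 0.708, 0.001]
contact_force: [0.4, -0.3, -0.5]
gripper_width: 0.409
grasp_force: 40.2
```

```bash
python3 - <<'E'
from h import *
held(.2,(.641,-.0138))
go(.641,-.0138,.0558)
E
```

```text
side 247 min [ 0.6277 -0.0106  0.0221] max [0.6553 0.0053 0.0927]
pos [ 0.6426 -0.0136  0.0636] yaw 90.17 delta [-0.0002 -0.0017  0.0078] spin 0.17 F [-0.3  0.  -1.7] t 13.6
```

{"name": "send_rows", "arguments": {"deltas": "0 -0.001 0.002 0; 0 -0.001 0.004 0; 0 -0.001 0.006 0; 0 -0.001 0.007 0; 0 -0.001 0.007 0"}}

```text
t: 14.1
eef_pos: [0.6409, -0.0136, 0.0558]
tool_rot: [0.0, 0.706, 0.708, -0.0]
contact_force: [-2.7, -0.4, 4.3]
gripper_width: 0.411
grasp_force: 40.5
```

{"name": "send_rows", "arguments": {"deltas": "0 0 0.001 0; 0 0 0.001 0; 0 0 0.001 0"}}

```text
t: 14.4
eef_pos: [0.641, -0.0136, 0.0558]
tool_rot: [0.0, 0.706, 0.708, -0.0]
contact_force: [-4.5, -0.9, 11.1]
gripper_width: 0.404
grasp_force: 41.0
```

{"name": "send_rows", "arguments": {"deltas": "0 0 0 0; 0 0 0 0; 0 0 0 0; 0 0 0 0; 0 0 0 0", "claw": 1}}

```text
t: 14.9
eef_pos: [0.6409, -0.0136, 0.0542]
tool_rot: [-0.0, 0.706, 0.708, -0.0]
contact_force: [0.2, -0.7, -0.6]
gripper_width: 0.998
grasp_force: 0.0
```

{"name": "send_rows", "arguments": {"deltas": "0 0 -0.015 0; 0 0 -0.04 0; 0 0 -0.07 0; 0 0 -0.1 0; 0 0 -0.11 0"}}

```text
t: 15.4
eef_pos: [0.643, -0.0132, 0.169]
tool_rot: [0.002, 0.706, 0.708, 0.002]
contact_force: [0.3, 0.0, -0.6]
gripper_width: 1.001
grasp_force: 0.0
```

{"name": "send_rows", "arguments": {"deltas": "-0.006 -0.014 0 0; -0.018 -0.042 0 0; -0.036 -0.084 0 0; -0.054 -0.126 0 0; -0.072 -0.165 0.01 0"}}

```text
t: 15.9
eef_pos: [0.475, -0.0867, 0.1552]
tool_rot: [0.001, 0.706, 0.708, 0.0]
contact_force: [0.6, -0.4, -0.7]
gripper_width: 0.999
grasp_force: 0.0
```

{"name": "send_rows", "arguments": {"deltas": "-0.01 -0.022 0.015 0; -0.012 -0.028 0.035 0; -0.012 -0.028 0.035 0; -0.012 -0.028 0.035 0"}}

```text
t: 16.3
eef_pos: [0.4487, -0.0979, 0.1198]
tool_rot: [-0.0, 0.706, 0.708, 0.0]
contact_force: [1.2, 0.2, 1.2]
gripper_width: 0.998
grasp_force: 0.0
```

```bash
python3 - <<'E'
from h import *
go(.448,-.0975,.036)
p=shot('top');X=cloud(p)
for c in ([.638,.06],[.641,-.0138]):
    m=(np.hypot(X[...,0]-c[0],X[...,1]-c[1])<.04)&(X[...,2]>.06); T=X[m]; h=np.median(T[:,2][T[:,2]>np.percentile(T[:,2],97)-.012]);T=T[abs(T[:,2]-h)<.003];print(h,(T.min(0)+T.max(0))/2,T.mean(0))
go(.448,-.0975,.036)
E
```

```text
pos [ 0.4487 -0.0979  0.1198] yaw 90.19 delta [ 0.0004 -0.0007  0.0838] spin 0.19 F [1.2 0.2 1.2] t 16.3
0.10291728280320633 [0.63786493 0.06025412 0.10289459] [0.6380717  0.06008124 0.10284103]
0.08803310910472983 [ 0.64054656 -0.01452728  0.08802125] [ 0.64024788 -0.0139547   0.088008  ]
pos [ 0.4495 -0.0977  0.1202] yaw 90.22 delta [ 0.0002 -0.0016  0.0842] spin 0.22 F [ 0.5 -0.3  0.5] t 16.35
```

{"name": "send_rows", "arguments": {"deltas": "0 -0.001 0.02 0; 0 -0.001 0.045 0; 0 -0.001 0.07 0; 0 -0.001 0.084 0; 0 -0.001 0.084 0"}}

```text
t: 16.85
eef_pos: [0.4476, -0.0975, 0.0346]
tool_rot: [-0.001, 0.706, 0.709, -0.0]
contact_force: [-0.1, -0.6, 0.6]
gripper_width: 0.997
grasp_force: 0.0
```

{"name": "send_rows", "arguments": {"deltas": "0 0 0 0; 0 0 0 0; 0 0 0 0; 0 0 0 0; 0 0 0 0", "claw": 0.25}}

```text
t: 17.35
eef_pos: [0.4479, -0.0984, 0.0364]
tool_rot: [0.001, 0.706, 0.708, 0.0]
contact_force: [-1.9, -0.3, 7.2]
gripper_width: 0.404
grasp_force: 39.3
```

{"name": "send_rows", "arguments": {"deltas": "0 0 -0.015 0; 0 0 -0.04 0; 0 0 -0.07 0; 0 0 -0.09 0; 0 0 -0.1 0"}}

```text
t: 17.85
eef_pos: [0.4481, -0.0985, 0.1375]
tool_rot: [0.001, 0.706, 0.708, 0.001]
contact_force: [1.3, -1.0, -1.3]
gripper_width: 0.41
grasp_force: 40.1
```

{"name": "send_rows", "arguments": {"deltas": "0.001 0.015 0 0; 0.003 0.045 0 0; 0.005 0.085 0 0; 0.007 0.125 0 0; 0.008 0.16 0 0"}}

```text
t: 18.35
eef_pos: [0.6086, -0.0896, 0.1348]
tool_rot: [-0.0, 0.706, 0.708, -0.0]
contact_force: [-0.0, 0.1, -0.8]
gripper_width: 0.408
grasp_force: 40.1
```

{"name": "send_rows", "arguments": {"deltas": "0.001 0.025 0 0; 0.001 0.035 0 0; 0.001 0.035 0 0; 0.001 0.035 0 0; 0.001 0.035 0 0"}}

```text
t: 18.85
eef_pos: [0.6407, -0.0889, 0.1352]
tool_rot: [-0.0, 0.706, 0.708, -0.001]
contact_force: [-0.6, -0.7, -0.8]
gripper_width: 0.406
grasp_force: 40.1
```

```bash
python3 - <<'E'
from h import *
go(.6435,-.0885,.044)
held(.2,(.6435,-.0885))
go(.6435,-.0885,.044)
E
```

```text
pos [ 0.6407 -0.0889  0.1352] yaw 90.17 delta [0.0004 0.0029 0.0912] spin 0.17 F [-0.6 -0.7 -0.8] t 18.85
side 225 min [ 0.6254 -0.0853  0.1034] max [ 0.6533 -0.0703  0.1608]
pos [ 0.6412 -0.089   0.1355] yaw 90.16 delta [0.0005 0.0024 0.0915] spin 0.16 F [-0.3  0.8 -0.1] t 18.95
```

{"name": "send_rows", "arguments": {"deltas": "0 0.002 0.02 0; 0 0.002 0.045 0; 0 0.002 0.07 0; 0 0.002 0.083 0; 0 0.002 0.085 0"}}

```text
t: 19.45
eef_pos: [0.6427, -0.0887, 0.0489]
tool_rot: [-0.001, 0.706, 0.708, -0.001]
contact_force: [-0.0, 0.6, -0.2]
gripper_width: 0.407
grasp_force: 40.1
```

{"name": "send_rows", "arguments": {"deltas": "0 0 0 0; 0 0 0 0; 0 0 0 0"}}

```text
t: 19.75
eef_pos: [0.6451, -0.0886, 0.0517]
tool_rot: [0.001, 0.706, 0.708, 0.001]
contact_force: [0.1, 0.2, -0.7]
gripper_width: 0.407
grasp_force: 40.1
```

{"name": "send_rows", "arguments": {"deltas": "0 0 0.002 0; 0 0 0.004 0; 0 0 0.006 0; 0 0 0.007 0; 0 0 0.007 0"}}

```text
t: 20.25
eef_pos: [0.6442, -0.0886, 0.0445]
tool_rot: [0.0, 0.706, 0.708, -0.0]
contact_force: [-3.7, -0.3, 9.0]
gripper_width: 0.41
grasp_force: 41.1
```

{"name": "send_rows", "arguments": {"deltas": "0 0 0 0; 0 0 0 0; 0 0 0 0; 0 0 0 0; 0 0 0 0", "claw": 1}}

```text
t: 20.75
eef_pos: [0.6441, -0.0886, 0.0432]
tool_rot: [-0.0, 0.706, 0.708, -0.0]
contact_force: [-0.1, -0.1, 0.1]
gripper_width: 1.004
grasp_force: 0.0
```

{"name": "send_rows", "arguments": {"deltas": "0 0 -0.015 0; 0 0 -0.04 0; 0 0 -0.07 0; 0 0 -0.1 0; 0 0 -0.11 0"}}

```text
t: 21.25
eef_pos: [0.6463, -0.0884, 0.1581]
tool_rot: [0.002, 0.706, 0.708, 0.002]
contact_force: [0.5, 0.2, 0.3]
gripper_width: 1.004
grasp_force: 0.0
```

{"name": "send_rows", "arguments": {"deltas": "0 -0.015 0 0; 0.005 -0.045 0 0; 0.015 -0.09 0 0; 0.035 -0.13 0 0; 0.065 -0.16 0 0"}}

```text
t: 21.75
eef_pos: [0.4811, -0.0253, 0.1532]
tool_rot: [-0.0, 0.707, 0.707, -0.001]
contact_force: [0.1, 0.6, 0.2]
gripper_width: 1.0
grasp_force: 0.0
```

{"name": "send_rows", "arguments": {"deltas": "0.035 -0.025 0 0; 0.07 -0.043 0.01 0; 0.09 -0.043 0.03 0; 0.095 -0.043 0.045 0; 0.095 -0.043 0.045 0"}}

```text
t: 22.25
eef_pos: [0.4392, 0.0716, 0.1073]
tool_rot: [-0.001, 0.705, 0.709, -0.001]
contact_force: [0.2, -0.5, -0.1]
gripper_width: 1.003
grasp_force: 0.0
```

{"name": "send_rows", "arguments": {"deltas": "0 0 0 0; 0 0 0 0"}}

```text
t: 22.45
eef_pos: [0.4412, 0.0701, 0.109]
tool_rot: [0.0, 0.706, 0.708, 0.0]
contact_force: [0.1, 0.0, 0.1]
gripper_width: 1.001
grasp_force: 0.0
```

```bash
python3 - <<'E'
from h import *
go(.4405,.071,.025)
p=shot('top','t6.png')
go(.4405,.071,.025)
cv2.imwrite('pics/t6c.png',cv2.resize(p['img'][120:300,100:420,::-1],None,fx=2.4,fy=2.4))
E
```

```text
pos [0.4412 0.0701 0.109 ] yaw 90.10 delta [ 0.0009 -0.0008  0.084 ] spin 0.10 F [0.1 0.  0.1] t 22.45
pos [0.4413 0.0701 0.1091] yaw 90.10 delta [ 0.0009 -0.0009  0.0841] spin 0.10 F [-0.4 -0.6 -0.2] t 22.5
```

View pics/t6c.png

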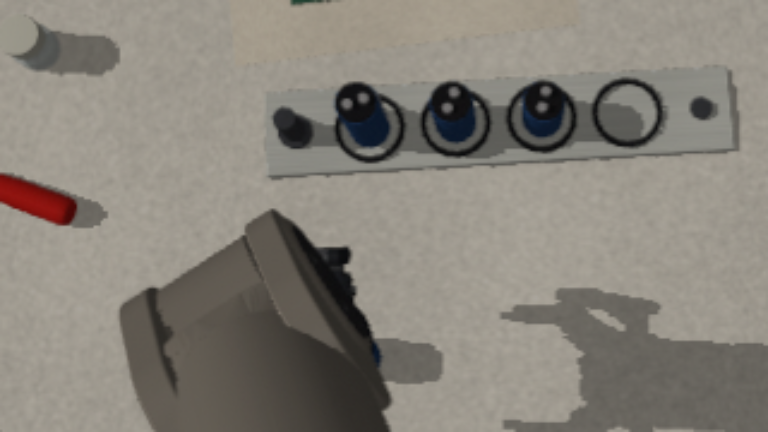

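{"name": "send_rows", "arguments": {"deltas": "0.001 0 0.02 0; 0.001 0 0.045 0; 0.001 0 0.068 0; 0.001 0 0.08 0; 0.001 0 0.083 0"}}

```text
t: 23.0
eef_pos: [0.4403, 0.0713, 0.0247]
tool_rot: [-0.0, 0.706, 0.708, -0.001]
contact_force: [0.5, -0.9, 0.6]
gripper_width: 1.002
grasp_force: 0.0
```

{"name": "send_rows", "arguments": {"deltas": "0 0 0 0; 0 0 0 0; 0 0 0 0; 0 0 0 0; 0 0 0 0", "claw": 0.25}}

```text
t: 23.5
eef_pos: [0.4413, 0.0718, 0.0263]
tool_rot: [0.001, 0.706, 0.708, 0.001]
contact_force: [-1.6, -0.5, 7.3]
gripper_width: 0.408
grasp_force: 39.2
```

{"name": "send_rows", "arguments": {"deltas": "0 0 -0.015 0; 0 0 -0.04 0; 0 0 -0.07 0; 0 0 -0.09 0; 0 0 -0.1 0"}}

```text
t: 24.0
eef_pos: [0.4416, 0.0719, 0.1274]
tool_rot: [0.001, 0.706, 0.708, 0.001]
contact_force: [0.0, 0.4, -1.3]
gripper_width: 0.407
grasp_force: 40.1
```

{"name": "send_rows", "arguments": {"deltas": "-0.015 0.002 0 0; -0.045 0.007 0 0; -0.085 0.015 0 0; -0.125 0.03 0 0; -0.16 0.055 0 0"}}

```text
t: 24.5
eef_pos: [0.4948, -0.0904, 0.1249]
tool_rot: [-0.0, 0.706, 0.708, -0.001]
contact_force: [2.0, 0.1, -0.7]
gripper_width: 0.409
grasp_force: 40.2
```

{"name": "send_rows", "arguments": {"deltas": "-0.03 0.03 0 0; -0.055 0.065 0 0; -0.07 0.105 0 0; -0.074 0.135 0 0; -0.074 0.15 0 0"}}

```text
t: 25.0
eef_pos: [0.6483, -0.1628, 0.1244]
tool_rot: [0.0, 0.707, 0.708, 0.0]
contact_force: [0.1, 0.8, -1.3]
gripper_width: 0.403
grasp_force: 40.2
```

{"name": "send_rows", "arguments": {"deltas": "0 0 0 0; 0 0 0 0; 0 0 0 0"}}

```text
t: 25.3
eef_pos: [0.6451, -0.1616, 0.1249]
tool_rot: [-0.001, 0.706, 0.708, -0.001]
contact_force: [-0.6, -0.3, -0.8]
gripper_width: 0.4
grasp_force: 40.2
```

```bash
python3 - <<'E'
from h import *
go(.646,-.1635,.034)
held(.2,(.646,-.1635))
go(.646,-.1635,.034)
E
```

```text
pos [ 0.6451 -0.1616  0.1249] yaw 90.19 delta [-0.0019  0.0011  0.0909] spin 0.19 F [-0.6 -0.3 -0.8] t 25.3
top 37 min [ 0.6194 -0.1501  0.1064] max [ 0.6431 -0.1441  0.1912]
side 122 min [ 0.6303 -0.156   0.1029] max [ 0.6576 -0.1439  0.1457]
pos [ 0.6454 -0.1617  0.1253] yaw 90.18 delta [-0.0017  0.0007  0.0913] spin 0.18 F [ 0.   0.1 -1.1] t 25.4
```

{"name": "send_rows", "arguments": {"deltas": "-0.002 0.001 0.02 0; -0.002 0.001 0.045 0; -0.002 0.001 0.07 0; -0.002 0.001 0.083 0; -0.002 0.001 0.085 0"}}

```text
t: 25.9
eef_pos: [0.6458, -0.1635, 0.0387]
tool_rot: [-0.001, 0.706, 0.708, -0.001]
contact_force: [-0.2, -1.0, -1.6]
gripper_width: 0.411
grasp_force: 40.2
```

{"name": "send_rows", "arguments": {"deltas": "0 0 0 0; 0 0 0 0; 0 0 0 0"}}

```text
t: 26.2
eef_pos: [0.6483, -0.1637, 0.0417]
tool_rot: [0.001, 0.706, 0.708, 0.001]
contact_force: [0.3, -0.1, -0.7]
gripper_width: 0.405
grasp_force: 40.2
```

{"name": "send_rows", "arguments": {"deltas": "0 0 0.002 0; 0 0 0.004 0; 0 0 0.006 0; 0 0 0.007 0; 0 0 0.007 0"}}

```text
t: 26.7
eef_pos: [0.6475, -0.1637, 0.0344]
tool_rot: [0.0, 0.706, 0.708, -0.0]
contact_force: [-5.2, 0.1, 8.3]
gripper_width: 0.4
grasp_force: 41.1
```

{"name": "send_rows", "arguments": {"deltas": "0 0 0 0; 0 0 0 0; 0 0 0 0; 0 0 0 0; 0 0 0 0", "claw": 1}}

```text
t: 27.2
eef_pos: [0.6474, -0.1636, 0.0332]
tool_rot: [-0.0, 0.706, 0.708, -0.0]
contact_force: [-0.1, 0.2, 0.7]
gripper_width: 0.999
grasp_force: 0.0
```

{"name": "send_rows", "arguments": {"deltas": "0 0 -0.015 0; 0 0 -0.04 0; 0 0 -0.07 0; 0 0 -0.11 0; 0 0 -0.15 0"}}

```text
t: 27.7
eef_pos: [0.6472, -0.1634, 0.1858]
tool_rot: [0.0, 0.706, 0.708, 0.0]
contact_force: [1.3, 0.2, -0.4]
gripper_width: 1.003
grasp_force: 0.0
```

{"name": "send_rows", "arguments": {"deltas": "-0.01 -0.02 0 0; -0.03 -0.05 0 0; -0.06 -0.09 0 0; -0.08 -0.12 0 0; -0.08 -0.12 0 0"}}

```text
t: 28.2
eef_pos: [0.5229, -0.2489, 0.1841]
tool_rot: [0.0, 0.709, 0.706, -0.002]
contact_force: [0.1, 0.1, 0.1]
gripper_width: 1.003
grasp_force: 0.0
```

{"name": "send_rows", "arguments": {"deltas": "0 0 0 0; 0 0 0 0; 0 0 0 0"}}

```text
t: 28.5
eef_pos: [0.5289, -0.2426, 0.1838]
tool_rot: [0.0, 0.705, 0.709, 0.001]
contact_force: [0.6, 0.3, 0.0]
gripper_width: 1.002
grasp_force: 0.0
```

```bash
python3 - <<'E'
from h import *
p=shot('top');X=cloud(p)
for c in ([.638,.06],[.641,-.0138],[.6435,-.0885],[.646,-.1635]):
    m=(np.hypot(X[...,0]-c[0],X[...,1]-c[1])<.035)&(X[...,2]>.04); T=X[m]; h=np.median(T[:,2][T[:,2]>np.percentile(T[:,2],97)-.012]);T=T[abs(T[:,2]-h)<.003];print(h,(T.min(0)+T.max(0))/2-[*c,0])
cv2.imwrite('pics/t7c.png',cv2.resize(p['img'][120:300,180:500,::-1],None,fx=2.4,fy=2.4))
E
```

```text
0.10320611895229986 [-3.26026821e-05  1.15446389e-04  1.03215083e-01]
0.08830610137637196 [-0.0003895   0.00019399  0.08827395]
0.07312474187893869 [-0.00096354  0.00073451  0.07296649]
0.058168549741940134 [0.00077274 0.00105349 0.05815574]
```

View pics/t7c.png

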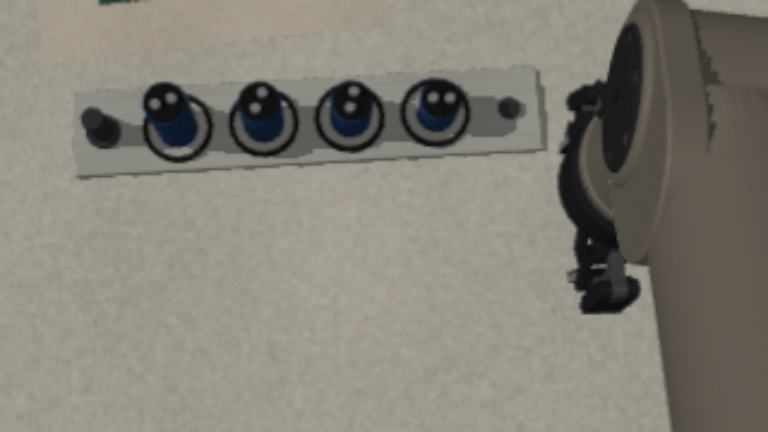

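All four stand within about 1 mm of their cup centres, at the right heights and in the right order, and the arm is clear of them.

```bash
python3 -c "
from station import bot
print(bot.hand_in())"
```

```text
the job is handed in; nothing more can be done
None
```

The job is handed in: the four capacitors stand in the cups in the order 95, 80, 65, 50 mm counted from the post, each measured within about 1.5 mm of its cup's centre; the spool was not touched, and the hand-in call returned no verdict.

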